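# Rock the locking wedge out of a seal engraver's clamp

### The job

The seal in the engraver's clamp is finished, so free the locking wedge: take the wedge by its head and rock it from side to side along its slot, to and fro several times and a good few degrees each way, easing it up a little at each stroke until it comes free; a straight pull would only lift the clamp, which must stay down on its board and not be dragged about. Finish while holding the wedge, still and about upright, just clear of the clamp: a finger's breadth or two above the slot it came from. Leave the gravers, bottle, ink pad, blank and spare wedge where they are.

Things in the scene. Friction and masses are not known exactly. Their poses are not given: they have to be found in the camera images.
- board: pale wooden board under the clamp, 200 x 150 x 12 mm, fixed to the bench; origin: centre of its underside, on the bench top; x along its length
- clamp: seal engraver's clamp: loose dark brown hardwood block on a steel sole, 130 (x) x 100 (y) x 62 (z) mm, about 1 kg, on the board, not fastened; origin: centre of its underside. A channel 70 mm long in x and 32 mm deep runs right across it in y, open at both sides; in it, from its -x wall (face at x = -35 mm) to +x: wedge, pale packing, black seal, more packing
- packing (a joint): the springy packing (44 mm wide in y, top 2 mm below the clamp's top), m towards -x: 0 with the wedge home, stop at 0.0012. It presses the wedge on the -x wall with about 13 N (friction 0.6 on both faces): a straight pull takes 12 to 19 N, more than the clamp weighs; while the wedge is turning, only a small part of that resists lifting. The wedge is loose once about 14 mm up
- seal_top (a point): centre of the red top face of the finished round black seal, 18 mm across, 8 mm above the clamp's top, 44 mm from the wedge's origin towards the clamp's +x
- wedge: the locking wedge, tan wood with a dark head, 76 mm tall (z), 24 mm wide (y), 12 mm thick in x at the foot to 18.5 mm at the head, 35 g; origin: middle of the underside of its foot; x and y parallel to the clamp's; its -x face is upright on the channel's wall, its +x face slopes. At the start its foot is 28 mm below the clamp's top and 48 mm of it stand out above
- wedge_grip (a point): point on the wedge 56 mm above its foot (28 mm above the clamp's top at the start), in the middle of its thickness; well taken here from above, across the y faces. Side to side means tilting about the wedge's x axis, head to +y and -y, where it is free to tilt 15 degrees and more; it turns about the middle of the part that is in the slot
- slot_mouth (a point): point on the clamp, level with its top, over the middle of the place of the wedge
- graver_a: bystander: graver with black handle and rattan winding, 175 mm long, 15 mm thick, lying along its x beside the board's +y edge; origin: middle of its underside
- graver_b: bystander: graver with reddish handle, 165 mm long, lying beside graver_a; origin: middle of its underside
- graver_c: bystander: graver with brown handle, 185 mm long, lying outermost; origin: middle of its underside
- glass_bottle: bystander: stoppered amber glass bottle, 52 mm across, 110 mm tall, beside the board's -y edge; origin: centre of its underside
- ink_pad: bystander: round white pot of vermilion ink paste, 68 mm across, 20 mm tall, beside the board's -y edge; origin: centre of its underside
- seal_blank: bystander: upright black seal blank with a brass band, 22 mm across, 60 mm tall, beside the board's -y edge; origin: centre of its underside
- spare_wedge: bystander: pale spare wedge with a dark head, like the other, lying on its side behind the board (+x); origin: middle of its foot
There are look-alikes about, which are no part of the job. What is shaped like the clamp but blue, green or purple is not meant.

How it is judged:
On the way, in this order (a step that is already met when the one before it is completed fails the run):
1. the wedge is rocked to one side: head at least 3 degrees towards +y, foot still in the slot (angle between wedge's own y axis and vertical above 1.623 rad and z of wedge in the frame of clamp below 0.06 m).
2. then to the other side: head at least 3 degrees towards -y, foot still in the slot (angle between wedge's own y axis and vertical below 1.518 rad and z of wedge in the frame of clamp below 0.06 m).
At the end, for the whole second after the job is handed in: The wedge hangs still in the fingers, within 17 degrees of upright, its foot 2 to 45 mm above the clamp's top and within 30 mm of the slot mouth sideways, touching nothing but the fingers; the clamp stands flat on its board (z of wedge in the frame of clamp between 0.064 and 0.107 m and horizontal distance between wedge and slot_mouth below 0.03 m and angle between wedge's own z axis and vertical below 0.3 rad and linear speed of wedge below 0.03 m/s and contact force between the fingers and wedge above 1 N and contact force between wedge and clamp below 0.1 N and height (world z) of clamp below 0.0145 m and angle between clamp's own z axis and vertical below 0.03 rad and linear speed of clamp below 0.01 m/s); the arm keeps its last pose, push and grip.
It fails at once if the clamp is lifted: its underside's centre more than 6 mm above the board (height (world z) of clamp above 0.018 m).
It fails at once if the clamp is dragged more than 30 mm (distance of clamp from where it was at the start of the episode above 0.03 m).
It fails at once if a bystander is moved more than 25 mm (distance of any of graver_a, graver_b, graver_c, glass_bottle, ink_pad, seal_blank, spare_wedge from where it was at the start of the episode above 0.025 m).
It also fails if it takes over 54 s, if anything falls off the work surface, if the arm or the gripper's body presses on something with over 40 N, if the wrist force passes 120 N, or if a joint passes its speed limit or range.

### The arm

A 7-joint arm with a two-finger parallel gripper is mounted at the origin on the work surface. World frame = base frame: x ahead of the robot, y to its left, z up, the work surface at z = 0. Lengths are in m, angles in rad, forces in N, time in s.
With the tool pointing down it reaches from about 0.425 to 0.825 m from the base axis. Payload 3.6 kg.
Tool frame: the origin (TCP) lies at the very end of the fingers, on their centre line; the grasp point (between the pads) lies 19 mm behind it; z points along the fingers, y is the line along which they close (so a half turn about z gives the same grasp; the last joint's range is limited). The gripper opens to 85 mm and grips with 20 to 120 N. Pads are 22 mm wide; open, the fingers measure 114 mm over their backs; the gripper's body (76 mm by 85 mm) begins 54 mm behind the grasp point. The pads swing forward as they close: fully open they stand 13 mm farther back than shut.
Start: joints at [1.177, 0.615, -0.013, 1.423, 0.008, 1.103, -0.04], TCP at [0.233, -0.607, 0.231] pointing down, gripper open.
Joint ranges: [-3.12, 3.12], [-0.3, 2.06], [-1.34, 1.32], [0.26, 2.42], [-1.36, 4.5], [0.01, 1.98], [-2.84, 2.84]. Speed limits (rad/s): [2.79, 2.79, 3.14, 3.14, 3.14, 3.14, 3.14].

### API

Orientations are given as a unit quaternion [x, y, z, w].
In Python, from cell import ctrl gives the robot as it stands. The module is installed in compiled form; this text tells all that it offers.
- The arm moves only by the tool drive_tool, never from a script. Its arguments are lists of equal length, an entry for each row: "offset": the shift along the tool's x, y, z in m, a list of three; "rot": the turn, a rotation vector about the tool's x, y, z in degrees, a list of three; "gripper": the finger opening in m, from 0 to 0.0854. In form: {"offset": [[dx, dy, dz], ...], "rot": [[wx, wy, wz], ...], "gripper": [gripper, ...]}. A call has exactly 8 rows; each row shifts and turns the commanded pose from where the row before left it, along the tool's axes as they then stand; what a row does not reach is not made up. A row lasts 1/12 s, in which the tool goes at most 41.7 mm and 7.16 degrees, less where a joint would pass 70% of its speed; a pose out of reach is approached as far as the arm can. A call with a gripper value outside its range is refused whole. The fingers move at their own pace and stop on an object; "grip_force" is the grip in N (left out, the last holds). Time passes only in rows, so rows that do not move let the fingers close, or fill a call up. It gives the time, the measured TCP pose, the force, the opening and the grip force at its end, in the units of the state.
- ctrl.sense(): the state, without advancing time (a new reading comes with each control period).
- ctrl.camera(name): name is "scene" or "top" or "wrist"; returns a dict with "pixels" (420x560x3 uint8, red, green, blue), "vfov" (degrees; the focal length in pixels is half the picture's height over the tangent of half this angle, whatever the lens; pixels are square), "cx", "cy" (the principal point, pixels), "R" (3x3) and "t" (3): a world point X has camera coordinates R X + t. Camera axes: x right, y down, z forward; pixel columns grow to the right and rows downward; lengths in m; the calibration is good to about 2 mm. A picture is of the moment at which its call begins. There is no depth.
- ctrl.hand_in(): hands the job in; it is judged then, once.
Trained networks look in the newest picture that a camera, given by its name, has taken for a name from the list of things; names that differ only in an ending like _2 or _b are one class to them, and where a whole thing is asked for, a point or a joint stands for the part that bears it (a point fixed in the world has none). Each returns a list of dicts, best first, with "score" (0 to 1); they miss things now and then, are a little off and sometimes report something else, mostly with a low value. They report only what shows in the picture. A call takes as long as a camera call. They do not tell look-alikes from the thing itself.
- ctrl.search_frame(name, camera): "at" ([x, y, z] in m, in world coordinates, good to about 4 mm: the middle of the surface that is visible of it).
- ctrl.pinpoint(name, camera): "at" ([x, y, z] in m, in world coordinates, good to about 4 mm: a listed point, or the origin of a listed thing).
The state is a dict: "clock": time; "joints": joint angles; "joint_vel": joint speeds; "joint_torque": joint torques, N m; "ee_pos": TCP position; "tool_rot": TCP orientation; "wrist_force": force on the tool from outside, world axes, zero at the start; "moment": the same for the moment, N m; "finger_gap": opening from 0.0 (shut) to 1.0 (fully open); "finger_force": force on a finger pad.
Only numpy, scipy, OpenCV 4.12 (cv2) and the standard library are available. Lean on these libraries where they do the work, as an engineer would, in place of code of your own. Each camera call takes 0.05 s, during which the arm holds its last target. There are 200 camera calls.

## Working session

There is one attempt and no reset: what is moved stays moved. The work goes in short steps, Python scripts to look and compute and a tool call to move; the robot and the scene stay as the last step left them, time stands still between calls to the robot, and variables do not carry over. Pictures are saved under pics/ and viewed, at most 10 in all, crops included, and the job is handed in when it is done.

Besides the shell and the picture viewer there is one more tool, called after ">>>" in YAML: its name, and indented under it one key for each argument. drive_tool: Moves the arm, as the interface text tells. Its arguments: {"type":"object","properties":{"offset":{"type":"array"},"rot":{"type":"array"},"gripper":{"type":"array"},"grip_force":{"type":"number"}},"required":["offset","rot","gripper"]}

```bash
mkdir -p pics
cat > h.py <<'E'
from cell import ctrl
import numpy as np, cv2
from scipy.spatial.transform import Rotation as Rn
def snap(n,f):
    c=ctrl.camera(n); cv2.imwrite('pics/'+f,c['pixels'][:,:,::-1]); return c
def proj(c,X):
    p=np.array(c['R'])@np.array(X)+np.array(c['t']); f=210/np.tan(np.radians(c['vfov'])/2)
    return np.round([c['cx']+f*p[0]/p[2],c['cy']+f*p[1]/p[2]],1)
E
python3 - <<'E'
from h import *
s=ctrl.sense(); print({k:np.round(v,3).tolist() for k,v in s.items()})
for cam in ['scene','top']:
    c=snap(cam,cam+'0.png')
    print(cam, np.round(-np.array(c['R']).T@np.array(c['t']),2))
    for n in ['clamp','wedge','wedge_grip','slot_mouth','seal_top','board','glass_bottle','spare_wedge']:
        for d in ctrl.pinpoint(n,cam)[:3]: print(n,round(d['score'],2),np.round(d['at'],3),proj(c,d['at']))
E
```

```text
{'clock': 0.0, 'joints': [1.177, 0.616, -0.013, 1.425, 0.008, 1.103, -0.04], 'joint_vel': [-0.0, 0.001, 0.001, 0.001, 0.001, -0.001, -0.002], 'joint_torque': [-0.0, -46.921, 0.259, -17.103, 0.01, 0.01, 0.0], 'ee_pos': [0.233, -0.606, 0.23], 'tool_rot': [0.983, 0.182, -0.0, -0.001], 'wrist_force': [0.081, -0.726, -1.065], 'moment': [-0.015, 0.004, -0.026], 'finger_force': 0.0, 'finger_gap': 1.004}
scene [ 1.13 -0.79  0.7 ]
clamp 0.87 [ 0.668 -0.418  0.003] [204.9 356.8]
clamp 0.64 [ 0.518 -0.114  0.012] [251.7 243.8]
clamp 0.58 [ 0.294 -0.218 -0.002] [158.  233.8]
wedge 0.62 [ 0.49  -0.102  0.046] [246.1 225.6]
wedge_grip 0.53 [ 0.491 -0.105  0.103] [244.9 206.3]
wedge_grip 0.32 [ 0.489 -0.102  0.045] [245.8 226. ]
slot_mouth 0.89 [ 0.672 -0.446  0.059] [192.4 346.6]
slot_mouth 0.86 [ 0.493 -0.101  0.068] [247.1 218.3]
slot_mouth 0.75 [ 0.29  -0.248  0.057] [143.8 218.9]
seal_top 0.91 [ 0.664 -0.407  0.069] [205.  326.7]
seal_top 0.73 [ 0.533 -0.12   0.083] [254.2 222.9]
seal_top 0.7 [ 0.288 -0.212  0.067] [154.7 208.8]
board 0.58 [ 0.526 -0.124  0.002] [251.5 250.2]
glass_bottle 0.86
[... 185 characters left out ...]
 [245.6 207.9]
top [ 0.38 -0.04  1.09]
clamp 0.73 [ 0.517 -0.113  0.006] [306.1 213.7]
clamp 0.73 [ 0.665 -0.418 -0.   ] [420.5 161.7]
clamp 0.68 [0.404 0.15  0.002] [202.7 255.5]
wedge 0.28 [ 0.536 -0.122  0.081] [312.  202.4]
wedge_grip 0.6 [ 0.491 -0.104  0.104] [305.  219.3]
slot_mouth 0.87 [ 0.488 -0.101  0.076] [302.9 221.8]
slot_mouth 0.86 [ 0.668 -0.442  0.063] [438.5 154.6]
slot_mouth 0.81 [ 0.298 -0.248  0.058] [362.5 302.8]
seal_top 0.84 [ 0.662 -0.402  0.067] [423.5 156.1]
seal_top 0.78 [ 0.291 -0.211  0.072] [348.2 305.8]
seal_top 0.75 [ 0.53  -0.122  0.081] [312.1 204.8]
glass_bottle 0.64 [ 0.55  -0.294 -0.002] [374.6 203.1]
spare_wedge 0.77 [ 0.655 -0.193  0.007] [337.1 162.7]
```

View pics/scene0.png

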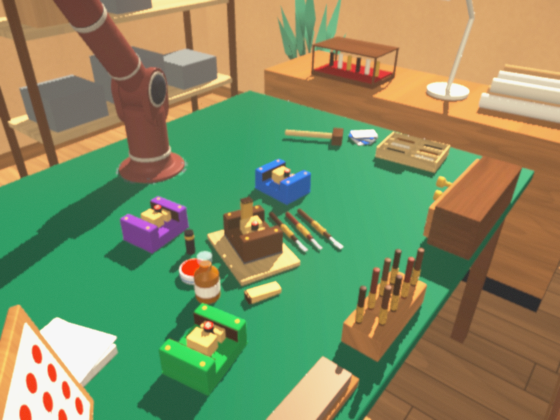

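View pics/top0.png

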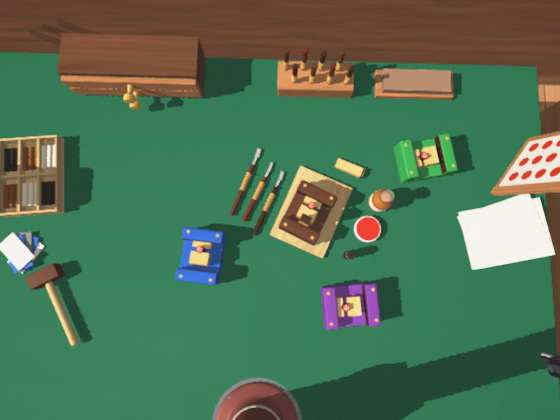

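Scene view: the brown clamp is at (252,240) with its wedge at (246,210). The look-alikes are blue (283,182), purple (155,222) and green (205,345), and the spare wedge lies at (263,292). In the top view the brown clamp is at (308,212), with gravers at (245–270,190), bottle (380,200), pad (368,229) and blank (350,255). I choose the brown clamp on the pale board and check it in a crop.

Run:
```python
from h import *
a=cv2.imread('pics/scene0.png')[180:310,170:350]; b=cv2.imread('pics/top0.png')[150:280,220:400]
cv2.imwrite('pics/crop.png',cv2.resize(np.hstack([a,b]),None,fx=2.2,fy=2.2,interpolation=cv2.INTER_CUBIC))
s=ctrl.sense()
R=Rn.from_quat(s['tool_rot']); p=np.array(s['ee_pos'])
x=np.array([.532-.490,-.121+.1025,0]);x/=np.linalg.norm(x);print('az',np.degrees(np.arctan2(x[1],x[0])))
T=np.array([.490,-.103,.25]); print('tool offset',R.inv().apply(T-p))
z=np.array([0,0,-1.]); y=np.cross(z,x); G=Rn.from_matrix(np.c_[x,y,z])
print('rotvec',np.degrees((R.inv()*G).as_rotvec()))
```

```text
az -23.77234881136469
tool offset [ 0.42047409 -0.37808047 -0.01865551]
rotvec [-2.70240617e-03  7.77104397e-04  4.47883605e+01]
```

View pics/crop.png

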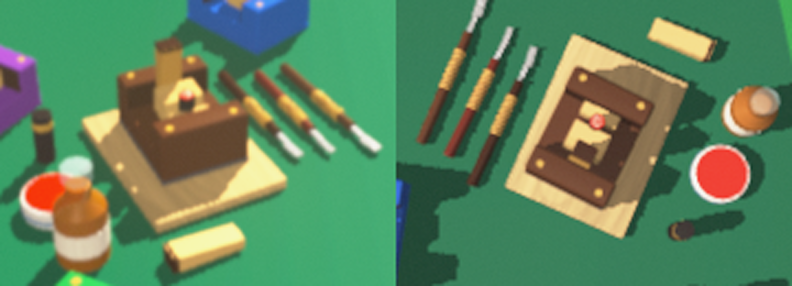

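The crop confirms it: brown clamp on the pale board, with the wedge's dark head at crop (168,45) left and (584,152) right. I move above it.

>>> drive_tool:
  offset:
    - [0.0263,-0.0236,-0.001]
    - [0.0263,-0.0236,-0.001]
    - [0.0263,-0.0236,-0.001]
    - [0.0263,-0.0236,-0.001]
    - [0.0263,-0.0236,-0.001]
    - [0.0263,-0.0236,-0.001]
    - [0.0263,-0.0236,-0.001]
    - [0.0263,-0.0236,-0.001]
  rot:
    - [0,0,0]
    - [0,0,0]
    - [0,0,0]
    - [0,0,0]
    - [0,0,0]
    - [0,0,0]
    - [0,0,0]
    - [0,0,0]
  gripper: [0.085,0.085,0.085,0.085,0.085,0.085,0.085,0.085]

```text
clock: 1.57
ee_pos: [0.3625, -0.3535, 0.2397]
tool_rot: [0.983, 0.182, 0.0, 0.0]
wrist_force: [0.7, -0.7, 0.1]
finger_gap: 0.997
finger_force: 0.0
```

>>> drive_tool:
  offset:
    - [0.0263,-0.0236,-0.001]
    - [0.0263,-0.0236,-0.001]
    - [0.0263,-0.0236,-0.001]
    - [0.0263,-0.0236,-0.001]
    - [0.0263,-0.0236,-0.001]
    - [0.0263,-0.0236,-0.001]
    - [0.0263,-0.0236,-0.001]
    - [0.0263,-0.0236,-0.001]
  rot:
    - [0,0,0]
    - [0,0,0]
    - [0,0,0]
    - [0,0,0]
    - [0,0,0]
    - [0,0,0]
    - [0,0,0]
    - [0,0,0]
  gripper: [0.085,0.085,0.085,0.085,0.085,0.085,0.085,0.085]

```text
clock: 2.23
ee_pos: [0.4911, -0.1018, 0.2478]
tool_rot: [0.983, 0.182, 0.0, 0.0]
wrist_force: [0.9, -0.2, 0.3]
finger_gap: 0.995
finger_force: 0.0
```

>>> drive_tool:
  offset:
    - [0,0,0]
    - [0,0,0]
    - [0,0,0]
    - [0,0,0]
    - [0,0,0]
    - [0,0,0]
    - [0,0,0]
    - [0,0,0]
  rot:
    - [0,0,6.4]
    - [0,0,6.4]
    - [0,0,6.4]
    - [0,0,6.4]
    - [0,0,6.4]
    - [0,0,6.4]
    - [0,0,6.4]
    - [0,0,0]
  gripper: [0.085,0.085,0.085,0.085,0.085,0.085,0.085,0.085]

```text
clock: 2.9
ee_pos: [0.4906, -0.1032, 0.2475]
tool_rot: [0.978, -0.207, 0.0, 0.0]
wrist_force: [-0.3, 0.7, 0.0]
finger_gap: 0.992
finger_force: 0.0
```

Run:
```python
from h import *
s=ctrl.sense(); print(s['clock'],np.round(s['ee_pos'],4),np.round(s['tool_rot'],4),np.round(s['joints'],2),np.round(s['wrist_force'],2))
for cam in ['wrist','scene','top']:
    c=snap(cam,cam+'1.png'); print(cam, np.round(-np.array(c['R']).T@np.array(c['t']),3))
    for n in ['clamp','wedge','wedge_grip','slot_mouth','seal_top','board']:
        for d in ctrl.pinpoint(n,cam)[:4]:
            if np.hypot(d['at'][0]-.51,d['at'][1]+.11)<.07: print(n,round(d['score'],2),np.round(d['at'],4),proj(c,d['at']))
```

```text
2.9 [ 0.4906 -0.1032  0.2475] [ 9.784e-01 -2.068e-01  2.000e-04  0.000e+00] [ 0.11  0.37  0.07  1.82 -0.03  0.95 -1.79] [-0.33  0.75  0.05]
wrist [ 0.566 -0.137  0.391]
clamp 0.84 [ 0.5187 -0.1168  0.0111] [277.6 149.3]
wedge 0.87 [ 0.4913 -0.1008  0.0459] [274.7 179.6]
wedge 0.52 [ 0.4916 -0.1051  0.0768] [277.9 184.4]
wedge_grip 0.8 [ 0.4963 -0.102   0.1022] [273.3 187.7]
slot_mouth 0.92 [ 0.49   -0.1023  0.0756] [276.2 186.4]
seal_top 0.56 [ 0.5298 -0.1217  0.0792] [277.6 146.6]
scene [ 1.129 -0.794  0.703]
wedge_grip 0.61 [ 0.4953 -0.1059  0.1011] [246.  207.9]
slot_mouth 0.6 [ 0.4913 -0.101   0.0687] [246.5 217.8]
seal_top 0.6 [ 0.5343 -0.1214  0.0859] [254.4 222.1]
board 0.59 [ 5.274e-01 -1.250e-01 -2.000e-04] [251.9 251.3]
top [ 0.377 -0.04   1.091]
```

View pics/wrist1.png

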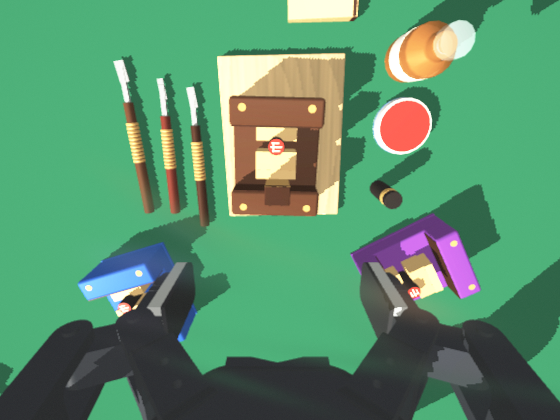

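Wrist view: clamp seen from above, with brass pins at (243,207), (307,209), (242,107), (312,109) and the dark wedge head around (277,195). I turn the pins into positions on the clamp's top plane and triangulate the head from two views.

Run:
```python
from h import *
c=ctrl.camera('wrist'); R=np.array(c['R']);t=np.array(c['t']);f=210/np.tan(np.radians(c['vfov'])/2)
o=-R.T@t
im=c['pixels'].astype(int)
def pl(u,z):
    d=R.T@np.array([(u[0]-c['cx'])/f,(u[1]-c['cy'])/f,1]); return o+d*(z-o[2])/d[2]
h=cv2.cvtColor(c['pixels'],cv2.COLOR_RGB2HSV)
m=((h[...,0]>15)&(h[...,0]<35)&(h[...,1]>100)&(h[...,2]>150)).astype(np.uint8)
P=[]
for u in [(243,207),(307,209),(242,107),(312,109)]:
    x,y=u; s=m[y-8:y+9,x-8:x+9]; yy,xx=np.nonzero(s); u2=(x-8+xx.mean(),y-8+yy.mean()); P.append(pl(u2,.075)); print(np.round(u2,1),len(xx),np.round(P[-1],4))
P=np.array(P)
v=(P[2]-P[0])+(P[3]-P[1]); w=(P[0]-P[1])+(P[2]-P[3])
print('x az',np.degrees(np.arctan2(v[1],v[0])),'y az',np.degrees(np.arctan2(w[1],w[0])),'centre',P.mean(0),np.linalg.norm(v)/2,np.linalg.norm(w)/2)
s=ctrl.sense();Rt=Rn.from_quat(s['tool_rot']); print('tool x',np.degrees(np.arctan2(*Rt.as_matrix()[:2,0][::-1])))
for k in [(264,187),(290,187),(264,204),(290,204)]: print(k,np.round(pl(k,.122),4))
big=cv2.resize(c['pixels'][160:225,225:330,::-1],None,fx=7,fy=7,interpolation=cv2.INTER_CUBIC); cv2.imwrite('pics/w2.png',big)
```

```text
[243.5 208.4] 37 [ 0.4811 -0.0577  0.075 ]
[305.4 208. ] 27 [ 0.4529 -0.1226  0.075 ]
[241.3 106.7] 29 [ 0.5811 -0.1038  0.075 ]
[312.1 108.3] 31 [ 0.5504 -0.1695  0.075 ]
x az -25.221514587834953 y az 65.7303315273715 centre [ 0.51639452 -0.11336726  0.075     ] 0.10912371289055608 0.07162924390012096
tool x -23.777822175925568
(264, 187) [ 0.5052 -0.0967  0.122 ]
(290, 187) [ 0.4953 -0.1193  0.122 ]
(264, 204) [ 0.4898 -0.0896  0.122 ]
(290, 204) [ 0.4796 -0.1126  0.122 ]
```

View pics/w2.png

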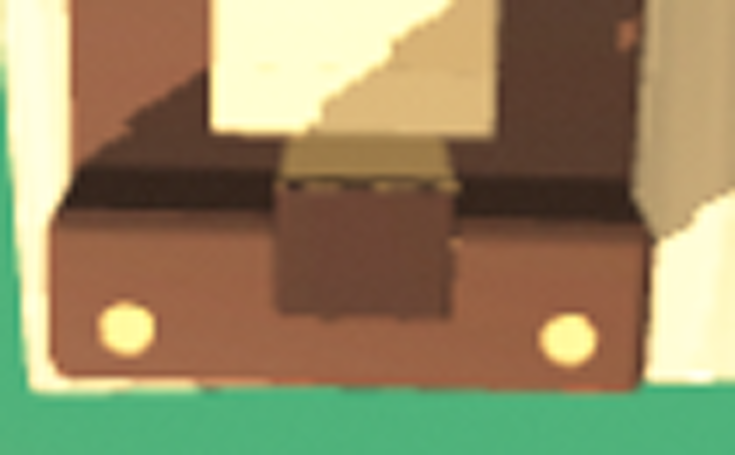

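The head's centre is near (277,196), giving (0.4925, -0.1045) at 122 mm height and 18.8 x 24.7 mm in size, which agrees with the text. The clamp's x azimuth is about -24.8°. I descend, trim the yaw by 1° and shift 1.5 mm along x.

>>> drive_tool:
  offset:
    - [0.0015,0,0.02]
    - [0,0,0.024]
    - [0,0,0.024]
    - [0,0,0.024]
    - [0,0,0.024]
    - [0,0,0.024]
    - [0,0,0.016]
    - [0,0,0.008]
  rot:
    - [0,0,1]
    - [0,0,0]
    - [0,0,0]
    - [0,0,0]
    - [0,0,0]
    - [0,0,0]
    - [0,0,0]
    - [0,0,0]
  gripper: [0.085,0.085,0.085,0.085,0.085,0.07,0.06,0.055]

```text
clock: 4.67
ee_pos: [0.4907, -0.1036, 0.0812]
tool_rot: [0.977, -0.215, -0.002, 0.0]
wrist_force: [0.0, -0.0, -0.4]
finger_gap: 0.645
finger_force: 0.0
```

Run:
```python
from h import *
s=ctrl.sense(); print(s['clock'],np.round(s['ee_pos'],4),s['finger_gap'],np.round(s['wrist_force'],2))
c=snap('wrist','w3.png')
for n in ['wedge_grip','slot_mouth','seal_top']:
  for d in ctrl.pinpoint(n,'wrist')[:2]: print(n,round(d['score'],2),np.round(d['at'],4),proj(c,d['at']))
print(proj(c,s['ee_pos']))
```

```text
4.6667 [ 0.4907 -0.1036  0.0812] 0.6454382852035452 [ 0.03 -0.01 -0.43]
slot_mouth 0.93 [ 0.4903 -0.1039  0.0736] [277. 258.]
slot_mouth 0.69 [ 0.5301 -0.1179  0.0809] [269.1 191.9]
seal_top 0.6 [ 0.532  -0.1198  0.0843] [270.8 189. ]
[276.3 264.5]
```

View pics/w3.png

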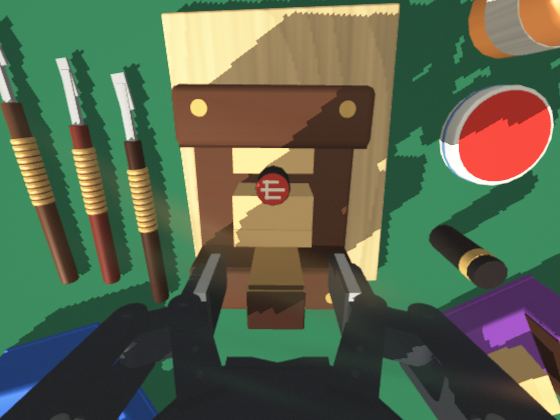

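Wrist view: the wedge (middle col 277, rows 250–328) stands midway between the pads (cols ~222 and ~333), clear of the seal at (272,188). I close.

>>> drive_tool:
  offset:
    - [0,0,0]
    - [0,0,0]
    - [0,0,0]
    - [0,0,0]
    - [0,0,0]
    - [0,0,0]
    - [0,0,0]
    - [0,0,0]
  rot:
    - [0,0,0]
    - [0,0,0]
    - [0,0,0]
    - [0,0,0]
    - [0,0,0]
    - [0,0,0]
    - [0,0,0]
    - [0,0,0]
  gripper: [0.05,0.045,0.04,0.035,0.03,0.02,0.015,0.015]
  grip_force: 60

```text
clock: 5.53
ee_pos: [0.4921, -0.1038, 0.0837]
tool_rot: [0.977, -0.215, 0.0, -0.0]
wrist_force: [-0.3, 1.0, 4.2]
finger_gap: 0.278
finger_force: 59.0
```

Run:
```python
from h import *
s=ctrl.sense(); print(s['clock'],np.round(s['ee_pos'],4),np.round(s['tool_rot'],4),s['finger_gap'],np.round(s['wrist_force'],2),np.round(s['moment'],3),s['finger_force'])
# rock about pivot 14 mm below clamp top: pivot = depth below TCP
D=s['ee_pos'][2]-0.060; print('D',D)
for th in (1,2,3): print(th, D*np.sin(np.radians(th))*1000)
```

```text
5.5333 [ 0.4921 -0.1038  0.0837] [ 9.767e-01 -2.148e-01  2.000e-04 -2.000e-04] 0.2782560993720864 [-0.25  0.95  4.23] [ 0.211  0.114 -0.044] 58.98065775632858
D 0.023696332671909764
1 0.4135580288632496
2 0.8269900839446809
3 1.2401702298353097
```

Grip is firm (23.6 mm opening, 59 N). First stroke: head to +y (rotation -x of the tool), turning about the pivot 24 mm below the TCP.

>>> drive_tool:
  offset:
    - [0,-0.0004,0]
    - [0,-0.0006,0]
    - [0,-0.0006,-0.0002]
    - [0,-0.0006,-0.0003]
    - [0,-0.0006,-0.0003]
    - [0,-0.0006,-0.0003]
    - [0,-0.0004,-0.0002]
    - [0,0,0]
  rot:
    - [-1,0,0]
    - [-1.5,0,0]
    - [-1.5,0,0]
    - [-1.5,0,0]
    - [-1.5,0,0]
    - [-1.5,0,0]
    - [-1,0,0]
    - [0,0,0]
  gripper: [0.015,0.015,0.015,0.015,0.015,0.015,0.015,0.015]

```text
clock: 6.2
ee_pos: [0.4935, -0.1005, 0.084]
tool_rot: [0.973, -0.213, -0.018, 0.082]
wrist_force: [0.5, -2.3, -1.6]
finger_gap: 0.278
finger_force: 59.4
```

```bash
cat > st.py <<'E'
from h import *
s=ctrl.sense(); print(s['clock'],np.round(s['ee_pos'],4),np.round(s['tool_rot'],4),round(s['finger_gap'],3),np.round(s['wrist_force'],2),np.round(s['moment'],3),s['finger_force'])
z=-Rn.from_quat(s['tool_rot']).as_matrix()[:,2]; y=np.array([.419,.908,0]); print('tilt to +y',np.degrees(np.arcsin(z@y)))
E
cat > look.py <<'E'
from st import *
c=snap('scene','sx.png')
for n in ['wedge','clamp','slot_mouth','seal_top','wedge_grip']:
  for cam in ['scene','wrist']:
    if n=='wedge' and cam=='wrist': ctrl.camera('wrist')
    for d in ctrl.pinpoint(n,cam)[:4]:
      if np.hypot(d['at'][0]-.51,d['at'][1]+.11)<.07: print(cam,n,round(d['score'],2),np.round(d['at'],4))
E
python3 look.py
```

```text
6.2 [ 0.4935 -0.1005  0.084 ] [ 0.9734 -0.213  -0.0181  0.0822] 0.278 [ 0.51 -2.33 -1.57] [-0.264 -0.081  0.049] 59.35795605182648
tilt to +y 9.65505070711071
scene wedge 0.59 [ 0.4889 -0.1036  0.0476]
wrist wedge 0.92 [ 0.4887 -0.1011  0.0495]
scene clamp 0.61 [ 0.5196 -0.1131  0.013 ]
wrist clamp 0.67 [ 0.5216 -0.118   0.0074]
scene slot_mouth 0.78 [ 0.4903 -0.0973  0.07  ]
wrist slot_mouth 0.8 [ 0.4894 -0.104   0.0731]
scene seal_top 0.95 [ 0.5347 -0.1171  0.0835]
wrist seal_top 0.67 [ 0.5293 -0.1208  0.082 ]
scene wedge_grip 0.74 [ 0.4974 -0.0991  0.0973]
wrist wedge_grip 0.56 [ 0.4987 -0.0956  0.1016]
```

The tilt is 9.7° and the forces are small. Second stroke, to the other side with a little lift.

>>> drive_tool:
  offset:
    - [0,0.0006,0]
    - [0,0.0011,-0.0003]
    - [0,0.0011,-0.0004]
    - [0,0.0011,-0.0004]
    - [0,0.0011,-0.0004]
    - [0,0.0011,-0.0004]
    - [0,0.0011,-0.0003]
    - [0,0.0006,0]
  rot:
    - [1.5,0,0]
    - [2.5,0,0]
    - [2.5,0,0]
    - [2.5,0,0]
    - [2.5,0,0]
    - [2.5,0,0]
    - [2.5,0,0]
    - [1.5,0,0]
  gripper: [0.015,0.015,0.015,0.015,0.015,0.015,0.015,0.015]

```text
clock: 7.47
ee_pos: [0.4898, -0.1068, 0.0874]
tool_rot: [0.974, -0.214, 0.016, -0.074]
wrist_force: [0.1, 0.6, -0.9]
finger_gap: 0.272
finger_force: 60.5
```

```bash
python3 look.py
```

```text
7.4667 [ 0.4898 -0.1068  0.0874] [ 0.9738 -0.2144  0.0157 -0.0741] 0.272 [ 0.06  0.64 -0.94] [-0.117  0.198  0.009] 60.50329238176346
tilt to +y -8.6889348604125
scene wedge 0.74 [ 0.4902 -0.1013  0.0491]
wrist wedge 0.91 [ 0.4888 -0.1004  0.0526]
scene clamp 0.63 [ 0.5172 -0.1123  0.0164]
wrist clamp 0.6 [ 0.5196 -0.1188  0.0101]
wrist clamp 0.33 [ 0.4895 -0.0982  0.052 ]
scene slot_mouth 0.73 [ 0.4892 -0.1021  0.0703]
wrist slot_mouth 0.86 [ 0.4898 -0.1016  0.0732]
scene seal_top 0.58 [ 0.5285 -0.1188  0.0823]
wrist seal_top 0.97 [ 0.5262 -0.1179  0.0804]
scene wedge_grip 0.59 [ 0.4921 -0.1113  0.1036]
wrist wedge_grip 0.69 [ 0.4924 -0.1063  0.1067]
wrist wedge_grip 0.26 [ 0.4862 -0.1029  0.0748]
```

>>> drive_tool:
  offset:
    - [0,-0.0007,0]
    - [0,-0.0011,-0.0003]
    - [0,-0.0011,-0.0004]
    - [0,-0.0011,-0.0004]
    - [0,-0.0011,-0.0004]
    - [0,-0.0011,-0.0004]
    - [0,-0.0011,-0.0003]
    - [0,-0.0006,0]
  rot:
    - [-1.5,0,0]
    - [-2.5,0,0]
    - [-2.5,0,0]
    - [-2.5,0,0]
    - [-2.5,0,0]
    - [-2.5,0,0]
    - [-2.5,0,0]
    - [-1.5,0,0]
  gripper: [0.015,0.015,0.015,0.015,0.015,0.015,0.015,0.015]

```text
clock: 8.73
ee_pos: [0.4932, -0.0992, 0.089]
tool_rot: [0.974, -0.212, -0.019, 0.083]
wrist_force: [-2.3, -0.3, 0.8]
finger_gap: 0.276
finger_force: 60.7
```

>>> drive_tool:
  offset:
    - [0,0.0007,0]
    - [0,0.0012,-0.0003]
    - [0,0.0012,-0.0005]
    - [0,0.0012,-0.0005]
    - [0,0.0012,-0.0005]
    - [0,0.0012,-0.0005]
    - [0,0.0012,-0.0003]
    - [0,0.0006,0]
  rot:
    - [1.5,0,0]
    - [2.5,0,0]
    - [2.5,0,0]
    - [2.5,0,0]
    - [2.5,0,0]
    - [2.5,0,0]
    - [2.5,0,0]
    - [1.5,0,0]
  gripper: [0.015,0.015,0.015,0.015,0.015,0.015,0.015,0.015]

```text
clock: 9.4
ee_pos: [0.4894, -0.1067, 0.0918]
tool_rot: [0.974, -0.214, 0.015, -0.074]
wrist_force: [-1.9, 1.7, -0.5]
finger_gap: 0.271
finger_force: 60.9
```

```bash
python3 look.py
```

```text
9.4 [ 0.4894 -0.1067  0.0918] [ 0.974  -0.2136  0.0151 -0.0736] 0.271 [-1.87  1.65 -0.51] [0.061 0.39  0.025] 60.93073636293411
tilt to +y -8.62070311783877
scene wedge 0.75 [ 0.4917 -0.1009  0.0548]
wrist wedge 0.92 [ 0.4872 -0.0982  0.0594]
scene clamp 0.62 [ 0.5162 -0.1126  0.0108]
wrist clamp 0.94 [ 0.5192 -0.1193  0.0092]
scene slot_mouth 0.58 [ 0.4913 -0.0998  0.0695]
wrist slot_mouth 0.72 [ 0.4875 -0.1034  0.0754]
scene seal_top 0.9 [ 0.5314 -0.121   0.0843]
scene wedge_grip 0.71 [ 0.491  -0.1086  0.1083]
wrist wedge_grip 0.86 [ 0.4936 -0.1065  0.1113]
```

View pics/sx.png

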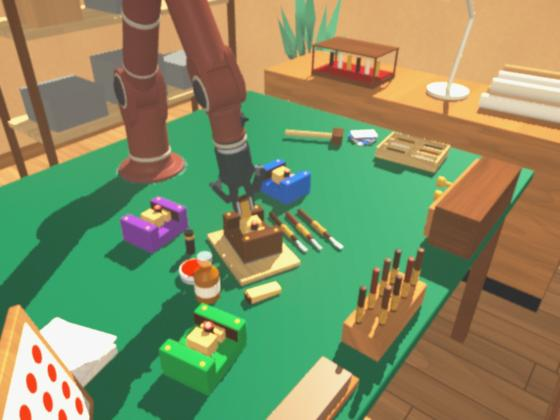

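The clamp still stands flat on its board at (252,240), and the wedge is about 8 mm up in the fingers. I rock on.

>>> drive_tool:
  offset:
    - [0,-0.0007,0]
    - [0,-0.0012,-0.0004]
    - [0,-0.0012,-0.0005]
    - [0,-0.0012,-0.0005]
    - [0,-0.0012,-0.0005]
    - [0,-0.0012,-0.0005]
    - [0,-0.0012,-0.0004]
    - [0,-0.0007,0]
  rot:
    - [-1.5,0,0]
    - [-2.5,0,0]
    - [-2.5,0,0]
    - [-2.5,0,0]
    - [-2.5,0,0]
    - [-2.5,0,0]
    - [-2.5,0,0]
    - [-1.5,0,0]
  gripper: [0.015,0.015,0.015,0.015,0.015,0.015,0.015,0.015]

```text
clock: 10.67
ee_pos: [0.4934, -0.0989, 0.0945]
tool_rot: [0.974, -0.213, -0.019, 0.082]
wrist_force: [-2.5, 0.8, 0.5]
finger_gap: 0.272
finger_force: 61.0
```

>>> drive_tool:
  offset:
    - [0,0.0008,0]
    - [0,0.0013,-0.0004]
    - [0,0.0013,-0.0005]
    - [0,0.0013,-0.0005]
    - [0,0.0013,-0.0005]
    - [0,0.0013,-0.0005]
    - [0,0.0013,-0.0004]
    - [0,0.0008,0]
  rot:
    - [1.5,0,0]
    - [2.5,0,0]
    - [2.5,0,0]
    - [2.5,0,0]
    - [2.5,0,0]
    - [2.5,0,0]
    - [2.5,0,0]
    - [1.5,0,0]
  gripper: [0.015,0.015,0.015,0.015,0.015,0.015,0.015,0.015]

```text
clock: 11.33
ee_pos: [0.4893, -0.1078, 0.0978]
tool_rot: [0.974, -0.214, 0.015, -0.074]
wrist_force: [-3.7, 2.2, 0.4]
finger_gap: 0.272
finger_force: 61.0
```

>>> drive_tool:
  offset:
    - [0,-0.0008,0]
    - [0,-0.0014,-0.0004]
    - [0,-0.0014,-0.0006]
    - [0,-0.0014,-0.0006]
    - [0,-0.0014,-0.0006]
    - [0,-0.0014,-0.0006]
    - [0,-0.0014,-0.0004]
    - [0,-0.0008,0]
  rot:
    - [-1.5,0,0]
    - [-2.5,0,0]
    - [-2.5,0,0]
    - [-2.5,0,0]
    - [-2.5,0,0]
    - [-2.5,0,0]
    - [-2.5,0,0]
    - [-1.5,0,0]
  gripper: [0.015,0.015,0.015,0.015,0.015,0.015,0.015,0.015]

```text
clock: 12.0
ee_pos: [0.4942, -0.0979, 0.1011]
tool_rot: [0.974, -0.213, -0.018, 0.081]
wrist_force: [-3.6, 2.2, 1.3]
finger_gap: 0.271
finger_force: 61.1
```

```bash
python3 look.py
```

```text
12.0 [ 0.4942 -0.0979  0.1011] [ 0.9736 -0.2127 -0.0181  0.0814] 0.271 [-3.61  2.21  1.28] [ 0.562  0.786 -0.121] 61.11019849777222
tilt to +y 9.57086422184366
scene wedge 0.76 [ 0.4899 -0.1022  0.064 ]
wrist wedge 0.74 [ 0.4879 -0.0967  0.0668]
scene clamp 0.85 [ 0.5199 -0.1173  0.0161]
wrist clamp 0.61 [ 0.5172 -0.1169  0.0104]
scene slot_mouth 0.94 [ 0.4894 -0.1063  0.0696]
scene slot_mouth 0.66 [ 0.5205 -0.1144  0.0098]
wrist slot_mouth 0.68 [ 0.4886 -0.1046  0.0748]
scene seal_top 0.66 [ 0.5309 -0.1178  0.0831]
wrist seal_top 0.59 [ 0.529  -0.1188  0.0802]
wrist seal_top 0.39 [ 0.5004 -0.0923  0.1198]
```

It is up about 17 mm, so it should be loose. I bring it upright while easing up, then check.

>>> drive_tool:
  offset:
    - [0,0.0008,-0.0004]
    - [0,0.0013,-0.0008]
    - [0,0.0013,-0.0008]
    - [0,0.0013,-0.0008]
    - [0,0.0007,-0.0006]
    - [0,0,-0.001]
    - [0,0,-0.001]
    - [0,0,0]
  rot:
    - [1.5,0,0]
    - [2.3,0,0]
    - [2.3,0,0]
    - [2.3,0,0]
    - [1.1,0,0]
    - [0,0,0]
    - [0,0,0]
    - [0,0,0]
  gripper: [0.015,0.015,0.015,0.015,0.015,0.015,0.015,0.015]

```text
clock: 13.27
ee_pos: [0.4914, -0.1055, 0.1073]
tool_rot: [0.977, -0.215, -0.0, 0.001]
wrist_force: [-3.7, -0.2, 0.7]
finger_gap: 0.272
finger_force: 61.0
```

```bash
python3 st.py
```

```text
13.2667 [ 0.4914 -0.1055  0.1073] [ 9.766e-01 -2.150e-01 -2.000e-04  1.000e-03] 0.272 [-3.71 -0.19  0.73] [-0.119  0.861 -0.03 ] 60.961454808712006
tilt to +y 0.11878461716579597
```

>>> drive_tool:
  offset:
    - [0,0,-0.002]
    - [0,0,-0.003]
    - [0,0,-0.003]
    - [0,0,-0.003]
    - [0,0,-0.003]
    - [0,0,-0.003]
    - [0,0,-0.002]
    - [0,0,-0.001]
  rot:
    - [0,0,0]
    - [0,0,0]
    - [0,0,0]
    - [0,0,0]
    - [0,0,0]
    - [0,0,0]
    - [0,0,0]
    - [0,0,0]
  gripper: [0.015,0.015,0.015,0.015,0.015,0.015,0.015,0.015]

```text
clock: 13.93
ee_pos: [0.4922, -0.1042, 0.1277]
tool_rot: [0.977, -0.215, 0.001, -0.0]
wrist_force: [-0.5, 0.2, -1.0]
finger_gap: 0.275
finger_force: 60.9
```

>>> drive_tool:
  offset:
    - [0,0,0]
    - [0,0,0]
    - [0,0,0]
    - [0,0,0]
    - [0,0,0]
    - [0,0,0]
    - [0,0,0]
    - [0,0,0]
  rot:
    - [0,0,0]
    - [0,0,0]
    - [0,0,0]
    - [0,0,0]
    - [0,0,0]
    - [0,0,0]
    - [0,0,0]
    - [0,0,0]
  gripper: [0.015,0.015,0.015,0.015,0.015,0.015,0.015,0.015]

```text
clock: 14.6
ee_pos: [0.4918, -0.1041, 0.1271]
tool_rot: [0.977, -0.215, -0.0, -0.0]
wrist_force: [-0.2, -0.4, -0.4]
finger_gap: 0.268
finger_force: 60.9
```

```bash
python3 look.py
python3 - <<'E'
from h import *
c=ctrl.camera('wrist')['pixels'][...,::-1]; a=cv2.imread('pics/sx.png')[150:290,180:340]
cv2.imwrite('pics/end.png',np.hstack([cv2.resize(a,(480,420),interpolation=cv2.INTER_CUBIC),c[:,140:460]]))
E
```

```text
14.6 [ 0.4918 -0.1041  0.1271] [ 0.9767 -0.2146 -0.     -0.    ] 0.268 [-0.22 -0.39 -0.41] [-0.007 -0.007 -0.015] 60.87683022022247
tilt to +y -0.002360483224893481
scene wedge 0.68 [ 0.4899 -0.1023  0.088 ]
wrist wedge 0.69 [ 0.4901 -0.1015  0.0906]
wrist wedge 0.69 [ 0.5179 -0.1204  0.0097]
scene clamp 0.81 [ 0.5177 -0.1135  0.0125]
wrist clamp 0.79 [ 0.5202 -0.1194  0.0101]
scene slot_mouth 0.79 [ 0.4931 -0.1004  0.0695]
scene slot_mouth 0.28 [ 0.5321 -0.1183  0.0831]
wrist slot_mouth 0.59 [ 0.4894 -0.1054  0.0741]
scene seal_top 0.91 [ 0.5345 -0.121   0.0814]
wrist seal_top 0.86 [ 0.53   -0.1223  0.0793]
scene wedge_grip 0.79 [ 0.4945 -0.1057  0.1451]
wrist wedge_grip 0.76 [ 0.496  -0.101   0.1453]
wrist wedge_grip 0.41 [ 0.5189 -0.1201  0.0087]
```

View pics/end.png

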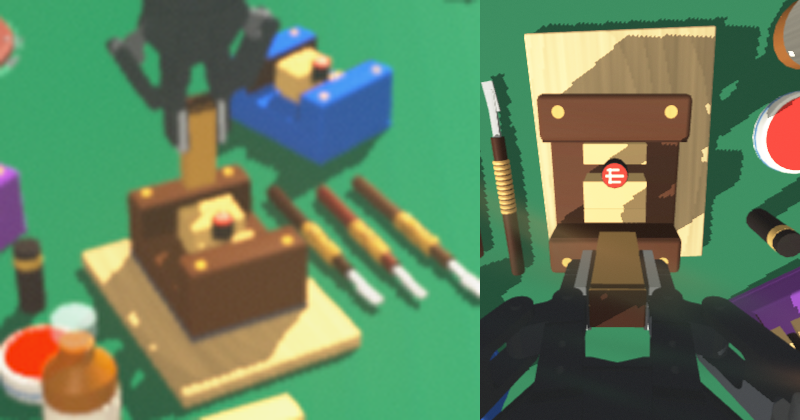

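The wedge hangs upright in the fingers (left crop, around (200,140)), its foot at about 0.089 m, 15 mm above the clamp's top. The clamp stands flat in place and the wrist moment is near zero.

```bash
python3 -c "
from cell import ctrl
print(ctrl.hand_in())"
```

```text
the job is handed in; nothing more can be done
None
```

The wedge was rocked free and handed in held still and upright about 15 mm above its slot; the last images show the clamp flat in place and no bystander visibly moved, but the hand-in returned no verdict.

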